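# Clear the pad scanner and hold a brake pad in its slot

## Robot

A 6-joint arm with a two-finger parallel gripper is mounted at the origin on the work surface. World frame = base frame: x ahead of the robot, y to its left, z up, the work surface at z = 0. Lengths are in m, angles in rad, forces in N, time in s.
With the tool pointing down it reaches from about 0.375 to 0.75 m from the base axis. Payload 9 kg.
Tool frame: the origin (TCP) lies midway between the tips of the shut fingers; the grasp point (between the pads) lies arm.pinch_z behind it (arm.pinch_z is the distance from the TCP to the grasp point, in m); z points along the fingers, y is the direction in which the jaws open and shut (so a half turn about z gives the same grasp; the last joint's range is limited). The gripper opens to 85 mm and grips with 20 to 120 N. Pads are 22 mm wide; open, the fingers measure 114 mm over their backs; the gripper's body (76 mm by 85 mm) begins 54 mm behind the grasp point. The pads swing forward as they close: fully open they stand 13 mm farther back than shut.
Start: joints at [-1.432, 0.104, 0.097, 1.564, 0, 1.353], TCP at [0.21, -0.562, 0.231] pointing down, gripper open.
Joint ranges: [-2.99, 2.99], [-0.84, 1.86], [-1.1, 1.16], [-1.84, 2.11], [-1.51, 1.56], [-3.14, 3.14]. Speed limits (rad/s): [2.22, 2.22, 2.57, 3.14, 3.14, 3.14].

## Interface

Orientations are given as a 3x3 rotation matrix whose columns are the frame's x, y, z axes.
In Python, from plant import arm gives the robot as it stands. The module is installed in compiled form; this text tells all that it offers.
- The arm moves only by the tool servo_tool, never from a script. Its arguments are lists of equal length, an entry for each row: "travel": the shift along the tool's x, y, z in units of 30 mm (1.0 is 30 mm), a list of three; "rot": the turn, a rotation vector about the tool's x, y, z in rad, a list of three; "jaw": the gripper command: -1 is shut, 1 is fully open, values between are in proportion. A call has 1 to 20 rows; each row shifts and turns the pose as measured when the row begins, along the tool's axes as they then stand; what a row does not reach is not made up. A row lasts 1/12 s, in which the tool goes at most 41.7 mm and 7.16 degrees, less where a joint would pass 70% of its speed; a pose out of reach is approached as far as the arm can. A call is refused whole if a number of a shift passes 1 or a number of a turn 0.125, either way. A call with a gripper value outside its range is refused whole. The fingers move at their own pace and stop on an object; the grip force is fixed at half the most. Time passes only in rows, so rows that do not move let the fingers close. It gives the time, the measured TCP pose, the force and the opening at its end, in the units of the state.
- arm.get_obs(): the state, without advancing time (a new reading comes with each control period).
- arm.snapshot(name): name is "side" or "top" or "wrist"; returns a dict with "color" (400x640x3 uint8, red, green, blue), "fx", "fy", "cx", "cy" (pixels), "dist_coeffs" ([k1, k2, p1, p2, k3] as OpenCV has them; the pictures are not rectified), "xyz" and "attitude" of the camera in the world; the wrist camera has in their place "T_tool_cam" (4x4, takes a point from camera to tool coordinates, whose origin is the TCP and whose axes are the flange's). Camera axes: x right, y up, looking along -z (the intrinsics and any distortion apply to the point x, -y, -z); pixel columns grow to the right and rows downward; lengths in m; the calibration is good to about 2 mm. A picture is of the moment at which its call begins: read the wrist's pose just before it. There is no depth.
- arm.job_done(): hands the job in, once; it reports no verdict.
Trained networks look in the newest picture that a camera, given by its name, has taken for a name from the list of things; names that differ only in an ending like _2 or _b are one class to them, and where a whole thing is asked for, a point or a joint stands for the part that bears it (a point fixed in the world has none). Each returns a list of dicts, best first, with "confidence" (0 to 1); they miss things now and then, are a little off and sometimes report something else, mostly with a low value. They report only what shows in the picture. A call takes as long as a camera call. They do not tell look-alikes from the thing itself.
- arm.masks_of(camera, label): "region" (400x640 bool, what is visible of it) and "box" ([left, top, right, bottom] in pixels, round what is visible of it).
The state is a dict: "clock": time; "joints": joint angles; "qd": joint speeds; "joint_torque": joint torques, N m; "tcp_pos": TCP position; "eef_rot": TCP orientation; "contact_force": force on the tool from outside, world axes, zero at the start; "ft_torque": the same for the moment, N m; "grip_width": finger opening in m.
Only numpy, scipy, OpenCV 4.12 (cv2) and the standard library are available. Lean on these libraries where they do the work, as an engineer would, in place of code of your own. Each camera call takes 0.05 s, during which the arm holds its last target.

## Task

A small can of oil additive has been left standing on top of the brake-pad scanner, over its slot: stand it upright on the low shelf at an end of the row of two cans, so that the three make one straight row side by side, with no more than a finger's breadth between them, and let go of it. Then take the red-backed brake pad out of its blue holder, pass it upright down through the scanner's slot until its lower half is inside and its upper half outside, and finish there, still holding it steady in the gripper without letting go. Leave the other two cans, the oil bottle and the steel socket where they stand.

Things in the scene. Friction and masses are not known exactly. Their poses are not given: they have to be found in the camera images.
- can_center (a point): centre (half-way up) of the loose can that stands on the scanner: upright round white can with a blue label, 50 mm diameter, 110 mm tall, about 0.2 kg; z is its axis, up
- can_a_center (a point): centre (half-way up) of one of the two cans of the same kind and size that stand side by side on the shelf, loose, 60 mm between their centres, on the shelf's lengthwise middle line; leave it there
- can_b_center (a point): centre (half-way up) of the other can of the row on the shelf; leave it there
- shelf_top (a point): centre of the top face of the low wooden shelf, a fixed board 100 mm (its x) by 280 mm (its y), top 50 mm above the table; the row of cans runs along its y axis, at x = 0; z up. The two cans may stand nearer one end, and at least one end of the row always has room for the third can
- pad_center (a point): centre of the loose brake pad, a flat plate standing on its short end: 14 mm thick (its x; red steel backing plate 60 x 110 mm on the -x side, grey-brown lining 56 x 110 mm on the +x side), 60 mm wide (its y), 110 mm tall (its z, up), about 0.3 kg. Its lowest 25 mm stand in a groove (17 x 63 mm) of the fixed blue holder block (80 x 110 x 35 mm), lined up with it; lift it straight up out of that
- slot (a point): centre of the slot, level with the flat top of the scanner (fixed yellow box, metal top, clear front and back, 160 x 160 x 115 mm). The slot goes through the 20 mm top plate, 16 mm wide (its x), 62 mm long (its y): 2 mm more than the pad (1 mm a side), with a yellow 5 mm bevel round its mouth; z up. The empty chamber's floor lies 100 mm below this point. The pad's x goes along the slot's x, either way round
- oil_center (a point): bystander: centre of a blue oil bottle with red cap, 60 x 100 mm and 171 mm tall, standing on the table; leave it alone
- socket_center (a point): bystander: centre of a steel impact socket, a tube 38 mm in diameter and 60 mm tall, standing on the table; leave it alone
There are look-alikes about, which are no part of the job. Leave any black or brown look-alike of the part that bears can_center alone.

How it is judged:
By the outcome, as a careful person would: the job done as asked, in the order asked, and still so for the second after the job is handed in, while the arm keeps its last pose, push and grip.
It also fails if it takes over 64 s, if anything falls off the work surface, if the arm or the gripper's body presses on something with over 40 N, if the wrist force passes 120 N, or if a joint passes its speed limit or range.

## Working session

There is one attempt and no reset: what is moved stays moved. The work goes in short steps, Python scripts to look and compute and a tool call to move; the robot and the scene stay as the last step left them, time stands still between calls to the robot, and variables do not carry over. Pictures are saved under pics/ and viewed, and the job is handed in when it is done.

Besides the shell and the picture viewer there is one more tool, called after "Emit:" by a JSON object that holds its "fn" and its "kwargs". servo_tool: Moves the arm, as the interface text tells. Its arguments: {"type":"object","properties":{"travel":{"type":"array","items":{"type":"array","items":{"type":"number"}}},"rot":{"type":"array","items":{"type":"array","items":{"type":"number"}}},"jaw":{"type":"array","items":{"type":"number"}}},"required":["travel","rot","jaw"]}

```bash
mkdir -p pics; ls
python3 - <<'E'
from plant import arm
import cv2
o=arm.get_obs(); print(o); print(arm.pinch_z)
for n in ["side","top","wrist"]:
    s=arm.snapshot(n); cv2.imwrite(f"pics/{n}0.png",s["color"][:,:,::-1])
    print(n,{k:v for k,v in s.items() if k!="color"})
E
```

```text
pics
{'clock': 0.0, 'joints': array([-1.43170269e+00,  1.04677386e-01,  9.64418007e-02,  1.56393339e+00,
       -1.84614950e-05,  1.35308754e+00]), 'qd': array([-0.00028561, -0.00175996, -0.00112427,  0.00022299,  0.00019367,
       -0.00020332]), 'joint_torque': array([-1.36890809e-03, -5.56924510e+01,  5.03652442e+01,  1.66032318e-02,
       -3.88407761e-04, -1.02001786e-05]), 'tcp_pos': array([ 0.20951574, -0.56184886,  0.23052006]), 'eef_rot': array([[ 9.37018485e-01,  3.49279710e-01, -2.08595365e-04],
       [ 3.49279661e-01, -9.37017544e-01,  1.35683586e-03],
       [ 2.78457717e-04, -1.34423840e-03, -9.99999058e-01]]), 'contact_force': array([ 0.08189326, -0.76426918,  0.09228309]), 'ft_torque': array([-0.00644987, -0.0319856 ,  0.04199363]), 'grip_width': 0.08504543834644715}
0.0187
side {'fx': 463.33501743442565, 'fy': 463.33501743442565, 'cx': 315.0353523772115, 'cy': 198.67341940747755, 'dist_coeffs': array([-0.02456007,  0.        ,  0.        ,  0.        ,  0.        ]), 'xyz': array([0.24068798, 0.73957029, 0.89144163]), 'attitude': array([[-0.91064946,  0.27847487, -0
[... 409 characters left out ...]
-01, -5.73619432e-02],
       [-9.99856011e-01,  7.54466450e-04, -1.69525001e-02],
       [-1.68812840e-02,  5.73829421e-02,  9.98209507e-01]])}
wrist {'fx': 341.80067717704736, 'fy': 341.80067717704736, 'cx': 322.34731916748166, 'cy': 201.44984804790653, 'dist_coeffs': array([-0.03826788,  0.        ,  0.        ,  0.        ,  0.        ]), 'T_tool_cam': array([[ 1.25458244e-03,  9.53671742e-01,  3.00846531e-01,
         7.76734314e-02],
       [ 9.99998719e-01, -1.49553219e-03,  5.70609742e-04,
        -1.28113046e-05],
       [ 9.94100059e-04,  3.00845430e-01, -9.53672396e-01,
        -1.41478711e-01],
       [ 0.00000000e+00,  0.00000000e+00,  0.00000000e+00,
         1.00000000e+00]])}
```

View pics/top0.png

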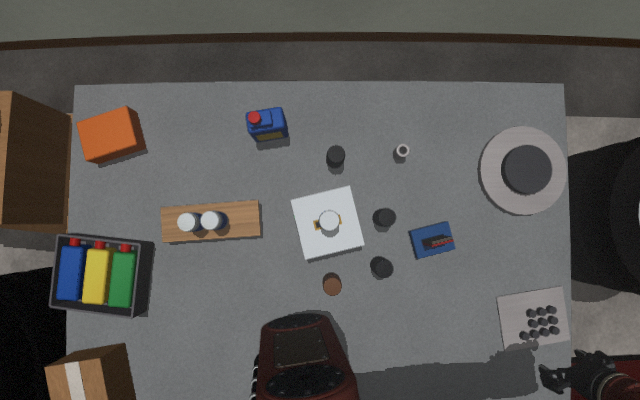

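View pics/side0.png

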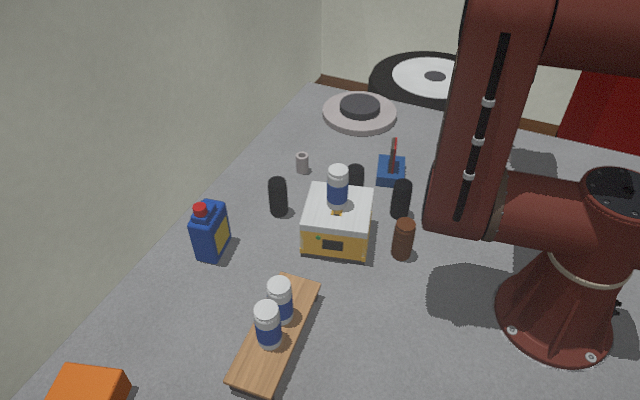

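View pics/wrist0.png

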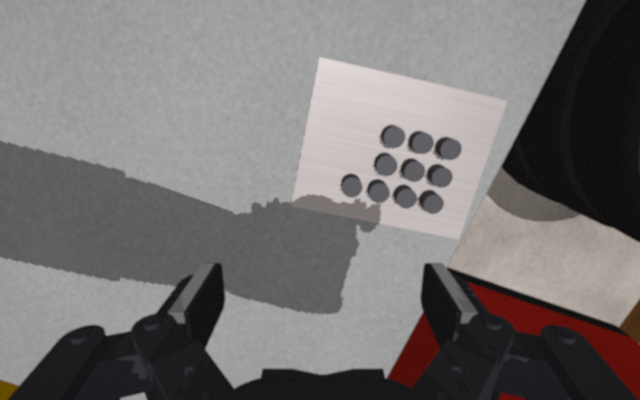

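The top view shows the can on the scanner at about (329,222), the shelf cans at (189,222) and (212,221), the pad and holder at (433,240), the black and brown look-alikes around them, the bottle at (267,125) and the socket at (402,150).

```bash
cat > h.py <<'E'
import numpy as np, cv2
from plant import arm
C=np.diag([1.,-1,-1])
def cam(n):
    o=arm.get_obs(); s=arm.snapshot(n)
    K=np.array([[s['fx'],0,s['cx']],[0,s['fy'],s['cy']],[0,0,1]])
    if n=='wrist':
        T=np.eye(4);T[:3,:3]=o['eef_rot'];T[:3,3]=o['tcp_pos'];T=T@s['T_tool_cam'];R,p=T[:3,:3],T[:3,3]
    else: R,p=s['attitude'],s['xyz']
    return dict(n=n,img=s['color'],K=K,d=s['dist_coeffs'],R=R@C,p=p)
def proj(c,P):
    P=np.atleast_2d(P); q=(P-c['p'])@c['R']
    r,_=cv2.projectPoints(q,np.zeros(3),np.zeros(3),c['K'],c['d']); return r[:,0]
def onz(c,uv,z):
    u=cv2.undistortPoints(np.array(uv,float).reshape(-1,1,2),c['K'],c['d'])[:,0]
    r=np.c_[u,np.ones(len(u))]@c['R'].T
    return c['p']+r*((z-c['p'][2])/r[:,2])[:,None]
E
python3 - <<'E'
from h import *
for n in ["top","side"]:
    c=cam(n); im=c['img'][:,:,::-1].copy()
    for l in ["can_center","can_a_center","shelf_top","pad_center","slot","oil_center","socket_center"]:
        for m in arm.masks_of(n,l):
            r=m['region'];ys,xs=np.nonzero(r)
            print(n,l,round(m['confidence'],2),np.round(m['box']),xs.mean().round(1),ys.mean().round(1),len(xs))
    s=(im[170:290,140:480] if n=='top' else im[120:400,210:450])
    cv2.imwrite(f"pics/{n}_z.png",cv2.resize(s,None,fx=2.3 if n=='top' else 2.1,fy=2.3 if n=='top' else 2.1,interpolation=cv2.INTER_CUBIC))
E
```

```text
top can_center 0.92 [373. 256. 394. 277.] 381.3 266.6 365
top can_center 0.76 [322. 209. 339. 230.] 328.9 219.8 337
top can_center 0.65 [320. 272. 340. 298.] 331.5 283.5 367
top can_center 0.64 [326. 143. 348. 171.] 335.0 156.6 354
top can_center 0.59 [374. 210. 399. 227.] 384.2 216.7 359
top can_a_center 0.82 [176. 213. 203. 232.] 190.2 221.5 451
top can_a_center 0.41 [318. 207. 344. 229.] 328.9 219.3 344
top shelf_top 0.83 [159. 199. 260. 240.] 212.5 220.6 2619
top shelf_top 0.25 [425. 237. 454. 248.] 436.9 240.2 260
top slot 0.78 [290. 186. 367. 262.] 326.6 222.1 3400
top oil_center 0.92 [245. 107. 289. 144.] 266.1 124.2 1228
top socket_center 0.61 [394. 143. 410. 160.] 401.5 151.3 197
side can_center 0.9 [327. 163. 346. 208.] 337.7 186.2 881
side can_center 0.83 [389. 181. 412. 218.] 400.0 197.9 750
side can_center 0.73 [389. 214. 416. 257.] 402.5 238.3 859
side can_center 0.61 [269. 176. 289. 216.] 278.5 195.9 695
side can_center 0.55 [350. 161. 367. 186.] 356.2 174.3 345
side can_a_center 0.77 [253. 300. 282. 350.] 267.8 324.0 1204
side shelf_top 0.86 [222. 271. 323. 399.] 271.4 347.5 4292
side pad_center 0.76 [390. 138. 395. 173.] 392.0 154.5 205
side socket_center 0.56 [300. 150. 309. 175.] 302.2 161.9 262
```

View pics/top_z.png

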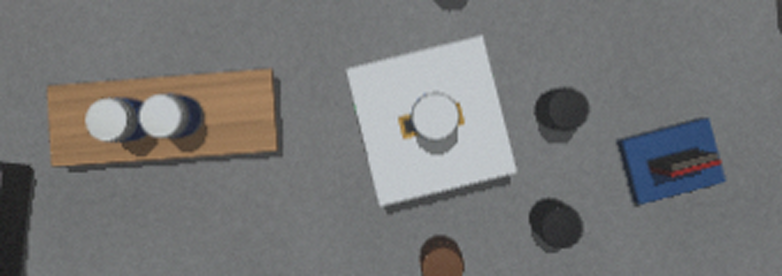

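View pics/side_z.png

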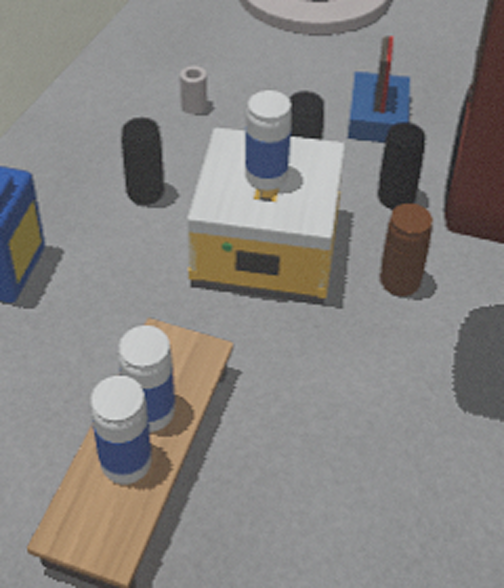

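Run:
```python
from h import *
np.set_printoptions(precision=4,suppress=True)
c=cam('top'); f=lambda L: np.array(L)/2.3+[140,170]-0.28
def show(n,L,z): P=onz(c,f(L),z); print(n,P.round(4).tolist(),P.mean(0)); return P
S=show('scan',[(347,69),(484,36),(517,174),(381,208)],.115)
e=[np.linalg.norm(S[i]-S[(i+1)%4]) for i in range(4)];print(e, np.degrees(np.arctan2(*(S[1]-S[0])[1::-1])))
S=show('shelf',[(47,86),(272,69),(276,151),(52,165)],.05)
e=[np.linalg.norm(S[i]-S[(i+1)%4]) for i in range(4)];print(e, np.degrees(np.arctan2(*(S[1]-S[0])[1::-1])),np.degrees(np.arctan2(*(S[2]-S[3])[1::-1])))
show('can',[(435,116)],.225)
show('A',[(110,119)],.16);show('B',[(163,115)],.16)
show('slot ends',[(405,126),(461,113)],.115)
show('holder',[(618,139),(708,117),(724,180),(637,206)],.035)
show('padtop',[(676,174),(719,161),(653,180),(720,158)],.12)
```

```text
scan [[0.5877, 0.0675, 0.115], [0.6255, -0.0886, 0.115], [0.4689, -0.1255, 0.115], [0.4303, 0.0283, 0.115]] [ 0.5281 -0.0296  0.115 ]
[np.float64(0.16062464778570626), np.float64(0.1608508032118514), np.float64(0.1585578855382047), np.float64(0.1622061665532472)] -76.39074712143571
shelf [[0.5699, 0.4416, 0.05], [0.5911, 0.1633, 0.05], [0.4919, 0.1576, 0.05], [0.4732, 0.4334, 0.05]] [0.5315 0.299  0.05  ]
[np.float64(0.2791143552519328), np.float64(0.09935029562768445), np.float64(0.2764102626700362), np.float64(0.09700058281724991)] -85.64605368926753 -86.13044161652695
can [[0.5341, -0.0302, 0.225]] [ 0.5341 -0.0302  0.225 ]
A [[0.53, 0.3253, 0.16]] [0.53   0.3253 0.16  ]
B [[0.5346, 0.2662, 0.16]] [0.5346 0.2662 0.16  ]
slot ends [[0.523, 0.0013, 0.115], [0.5378, -0.0622, 0.115]] [ 0.5304 -0.0305  0.115 ]
holder [[0.5066, -0.2581, 0.035], [0.5334, -0.3693, 0.035], [0.4564, -0.388, 0.035], [0.4252, -0.2807, 0.035]] [ 0.4804 -0.324   0.035 ]
padtop [[0.4691, -0.3047, 0.12], [0.4836, -0.3539, 0.12], [0.4624, -0.2785, 0.12], [0.4869, -0.3551, 0.12]] [ 0.4755 -0.323   0.12  ]
```

Emit:
{"fn": "servo_tool", "kwargs": {"travel": [[0,0,-1],[0,0,-1],[0,0,0],[0,0,0],[0,0,0],[0,0,0],[0,0,0],[0,0,0],[0,0,0],[0,0,0],[0,0,0],[0,0,0]], "rot": [[0,0,-0.12],[0,0,-0.12],[0,0,-0.12],[0,0,-0.12],[0,0,-0.12],[0,0,-0.12],[0,0,-0.12],[0,0,-0.12],[0,0,-0.12],[0,0,-0.12],[0,0,-0.09],[0,0,0]], "jaw": [1,1,1,1,1,1,1,1,1,1,1,1]}}

```text
clock: 2.0
tcp_pos: [0.2095, -0.5616, 0.2937]
eef_rot: [[-0.131, 0.991, -0.0], [0.991, 0.131, 0.001], [0.001, -0.0, -1.0]]
contact_force: [-0.1, 0.1, -0.1]
grip_width: 0.0853
```

Emit:
{"fn": "servo_tool", "kwargs": {"travel": [[0.8,0.65,0],[0.8,0.65,0],[0.8,0.65,0],[0.8,0.65,0],[0.8,0.65,0],[0.8,0.65,0],[0.8,0.65,0],[0.8,0.65,0],[0.8,0.65,0],[0.8,0.65,0],[0.8,0.65,0],[0.8,0.65,0],[0.8,0.65,0],[0.8,0.65,0],[0.8,0.65,0],[0.8,0.65,0],[0.8,0.65,0],[0.8,0.65,0],[0,0,0],[0,0,0]], "rot": [[0,0,0],[0,0,0],[0,0,0],[0,0,0],[0,0,0],[0,0,0],[0,0,0],[0,0,0],[0,0,0],[0,0,0],[0,0,0],[0,0,0],[0,0,0],[0,0,0],[0,0,0],[0,0,0],[0,0,0.06],[0,0,0]], "jaw": [1,1,1,1,1,1,1,1,1,1,1,1,1,1,1,1,1,1,1,1]}}

```text
$.rot: bad value
```

Emit:
{"fn": "servo_tool", "kwargs": {"travel": [[0.8,0.65,0],[0.8,0.65,0],[0.8,0.65,0],[0.8,0.65,0],[0.8,0.65,0],[0.8,0.65,0],[0.8,0.65,0],[0.8,0.65,0],[0.8,0.65,0],[0.8,0.65,0],[0.8,0.65,0],[0.8,0.65,0],[0.8,0.65,0],[0.8,0.65,0],[0.8,0.65,0],[0.8,0.65,0],[0.8,0.65,0],[0.8,0.65,0],[0,0,0]], "rot": [[0,0,0],[0,0,0],[0,0,0],[0,0,0],[0,0,0],[0,0,0],[0,0,0],[0,0,0],[0,0,0],[0,0,0],[0,0,0],[0,0,0],[0,0,0],[0,0,0],[0,0,0],[0,0,0],[0,0,0.06],[0,0,0],[0,0,0]], "jaw": [1,1,1,1,1,1,1,1,1,1,1,1,1,1,1,1,1,1,1]}}

```text
clock: 3.58
tcp_pos: [0.5285, -0.0767, 0.2934]
eef_rot: [[0.007, 1.0, 0.004], [1.0, -0.007, -0.0], [-0.0, 0.004, -1.0]]
contact_force: [-0.4, 0.2, -0.7]
grip_width: 0.0856
```

Run:
```python
from h import *
o=arm.get_obs();print(o['tcp_pos'],o['eef_rot'],o['clock'])
c=cam('wrist'); im=c['img'][:,:,::-1].copy()
t=np.linspace(0,2*np.pi,60)
for p,z in (((.534,-.030),.225),((.534,-.030),.115)):
    uv=proj(c,np.c_[p[0]+.025*np.cos(t),p[1]+.025*np.sin(t),z+0*t])
    cv2.polylines(im,[np.int32(uv)],True,(0,0,255),1)
cv2.imwrite("pics/w1.png",im)
```

```text
[ 0.52846334 -0.07672962  0.29341278] [[ 6.78426389e-03  9.99968092e-01  4.21776073e-03]
 [ 9.99976966e-01 -6.78334350e-03 -2.32483568e-04]
 [-2.03865630e-04  4.21924080e-03 -9.99991078e-01]] 3.5833
```

View pics/w1.png

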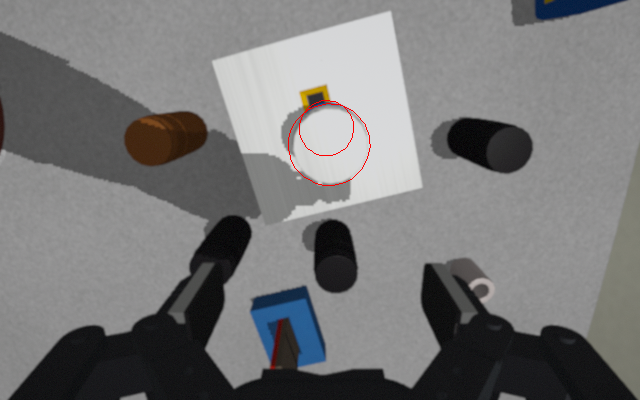

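The wrist view confirms the fit: the projected can-top circle lies on the can's rim at about (330,143).

Emit:
{"fn": "servo_tool", "kwargs": {"travel": [[0.8,0.1,0],[0.75,0.1,0],[0,0,0],[0,0,0.9],[0,0,0.9],[0,0,0.7],[0,0,0.7],[0,0,0.6],[0,0,0]], "rot": [[0.004,0,-0.04],[0,0,-0.04],[0,0,0],[0,0,0],[0,0,0],[0,0,0],[0,0,0],[0,0,0],[0,0,0]], "jaw": [1,1,1,1,1,1,1,1,1]}}

```text
clock: 4.38
tcp_pos: [0.5316, -0.038, 0.177]
eef_rot: [[-0.052, 0.999, 0.003], [0.999, 0.052, -0.006], [-0.006, 0.002, -1.0]]
contact_force: [0.2, 0.6, -0.6]
grip_width: 0.0854
```

Emit:
{"fn": "servo_tool", "kwargs": {"travel": [[0.26,0.1,0],[0,0,0],[0,0,0],[0,0,0],[0,0,0],[0,0,0],[0,0,0]], "rot": [[0.002,0.006,-0.02],[0,0,0],[0,0,0],[0,0,0],[0,0,0],[0,0,0],[0,0,0]], "jaw": [1,1,-1,-1,-1,-1,-1]}}

```text
clock: 4.97
tcp_pos: [0.5358, -0.0323, 0.1827]
eef_rot: [[-0.067, 0.998, 0.005], [0.998, 0.067, -0.002], [-0.002, 0.005, -1.0]]
contact_force: [0.3, 0.9, -1.6]
grip_width: 0.0483
```

Emit:
{"fn": "servo_tool", "kwargs": {"travel": [[0,0,0],[0,0,0]], "rot": [[0,0,0],[0,0,0]], "jaw": [-1,-1]}}

```text
clock: 5.13
tcp_pos: [0.5359, -0.0323, 0.1829]
eef_rot: [[-0.067, 0.998, 0.005], [0.998, 0.067, -0.002], [-0.002, 0.005, -1.0]]
contact_force: [0.3, 0.2, -1.5]
grip_width: 0.0485
```

Emit:
{"fn": "servo_tool", "kwargs": {"travel": [[0,0,-0.5],[0,0,-0.9],[0,0,-0.9],[0,0,0],[0,0,0]], "rot": [[0,0,0],[0,0,0],[0,0,0],[0,0,0],[0,0,0]], "jaw": [-1,-1,-1,-1,-1]}}

```text
clock: 5.55
tcp_pos: [0.5339, -0.0316, 0.2517]
eef_rot: [[-0.067, 0.998, 0.0], [0.998, 0.067, 0.0], [0.0, 0.0, -1.0]]
contact_force: [0.2, 1.2, -2.2]
grip_width: 0.0484
```

Run:
```python
from h import *
np.set_printoptions(precision=4,suppress=True)
o=arm.get_obs();print(o['tcp_pos'],o['eef_rot'],o['contact_force'])
c=cam('side'); im=c['img'][:,:,::-1].copy()
t=np.linspace(0,2*np.pi,60); p=o['tcp_pos']
for dz in (-.063,.047):
    uv=proj(c,np.c_[p[0]+.025*np.cos(t),p[1]+.025*np.sin(t),p[2]+dz+0*t])
    print(uv.mean(0)); cv2.polylines(im,[np.int32(uv*1)],True,(0,0,255),1)
cv2.imwrite("pics/s2.png",cv2.resize(im[60:300,200:460],None,fx=2.3,fy=2.3,interpolation=cv2.INTER_CUBIC))
```

```text
[ 0.5339 -0.0316  0.2517] [[-0.0673  0.9977  0.0002]
 [ 0.9977  0.0673  0.0001]
 [ 0.0001  0.0002 -1.    ]] [ 0.1823  1.2188 -2.2339]
[337.938  180.0695]
[339.4695 141.5572]
```

View pics/s2.png

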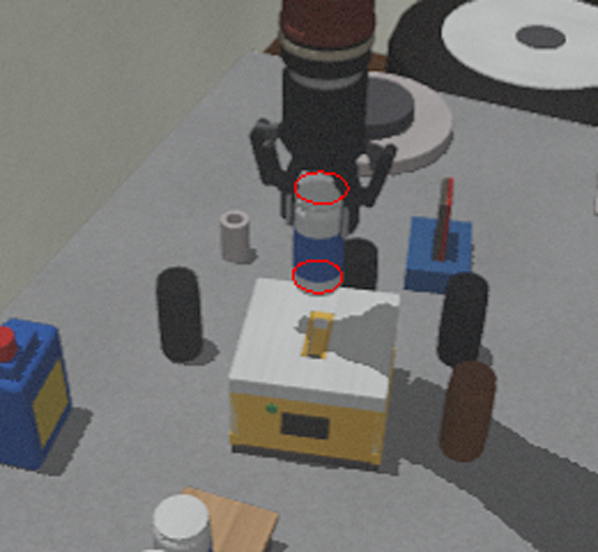

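Emit:
{"fn": "servo_tool", "kwargs": {"travel": [[0.6,0.07,0],[0.8,0.07,0],[0.8,0.07,0],[0.8,0.07,0],[0.8,0.07,0],[0.8,0.07,0],[0.8,0.07,0],[0.8,0.07,0],[0.7,0.07,0],[0.5,0.07,0],[0,0,0],[0,0,0]], "rot": [[0,0,0],[0,0,0],[0,0,0],[0,0,0],[0,0,0],[0,0,0],[0,0,0],[0,0,0],[0,0,0],[0,0,0],[0,0,0],[0,0,0]], "jaw": [-1,-1,-1,-1,-1,-1,-1,-1,-1,-1,-1,-1]}}

```text
clock: 6.6
tcp_pos: [0.5354, 0.2009, 0.236]
eef_rot: [[-0.065, 0.998, -0.017], [0.998, 0.065, -0.001], [0.0, -0.017, -1.0]]
contact_force: [0.9, 0.2, -2.2]
grip_width: 0.0482
```

Run:
```python
from h import *
np.set_printoptions(precision=4,suppress=True)
o=arm.get_obs();print(o['tcp_pos'],o['eef_rot'],o['contact_force'],o['clock'])
c=cam('wrist'); im=c['img'][:,:,::-1].copy()
t=np.linspace(0,2*np.pi,60); p=o['tcp_pos']
for q in ((.530,.3253,.16),(.5346,.2662,.16),(p[0],p[1],p[2]-.0127+.055)):
    uv=proj(c,np.c_[q[0]+.025*np.cos(t),q[1]+.025*np.sin(t),q[2]+0*t])
    cv2.polylines(im,[np.int32(uv*1)],True,(0,0,255),1)
u=np.array([.0715,-.9974,0]);n=np.array([.9974,.0715,0]);s=np.array([.5315,.299,.05])
cv2.polylines(im,[np.int32(proj(c,[s+.14*u+.05*n,s-.14*u+.05*n,s-.14*u-.05*n,s+.14*u-.05*n]))],True,(0,255,0),1)
cv2.imwrite("pics/w3.png",im)
```

```text
[0.5354 0.2009 0.236 ] [[-0.0647  0.9978 -0.0165]
 [ 0.9979  0.0647 -0.0006]
 [ 0.0004 -0.0165 -0.9999]] [ 0.9232  0.1882 -2.169 ] 6.6
```

View pics/w3.png

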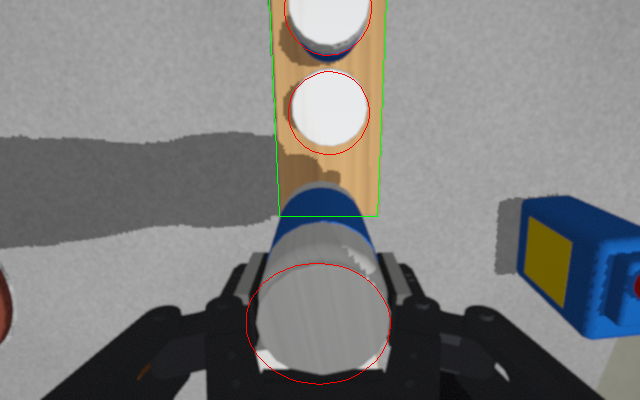

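Run:
```python
from h import *
o=arm.get_obs();p=o['tcp_pos'];R=o['eef_rot']
t=np.linspace(0,2*np.pi,60)
c=cam('side'); im=c['img'][:,:,::-1].copy()
a=-R[:,2]
g=cv2.resize(im[180:360,220:400],None,fx=4,fy=4,interpolation=cv2.INTER_CUBIC)
for k,col in ((.042,(0,0,255)),(.033,(0,255,0)),(-.068,(0,0,255)),(-.077,(0,255,0))):
    q=p+a*k+.025*(np.cos(t)[:,None]*R[:,0]+np.sin(t)[:,None]*R[:,1])
    cv2.polylines(g,[np.int32((proj(c,q)-[220,180]+.5)*4)],True,col,1)
cv2.imwrite("pics/s3.png",g[:600])
```

```text
(no output)
```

View pics/s3.png

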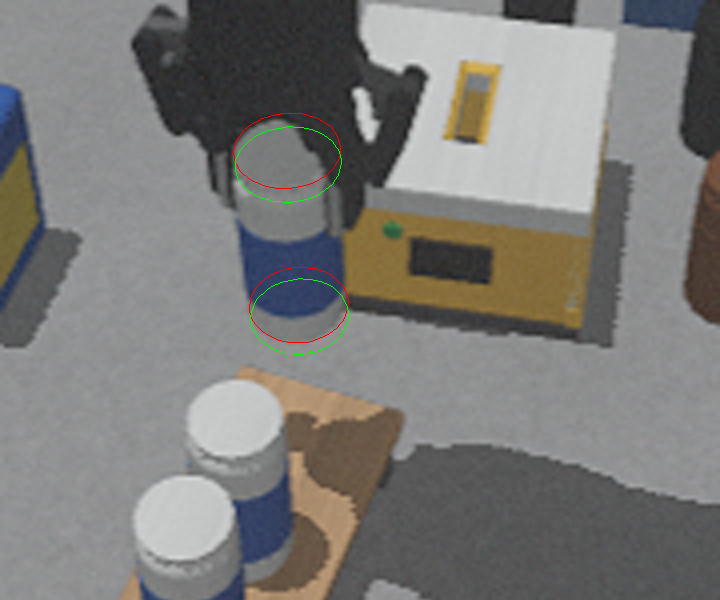

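Emit:
{"fn": "servo_tool", "kwargs": {"travel": [[0.22,0.1,0],[0,0,0.5],[0,0,0.7],[0,0,0.7],[0,0,0.6],[0,0,0.4],[0,0,0.2],[0,0,0],[0,0,0]], "rot": [[-0.016,0,0],[0,0,0],[0,0,0],[0,0,0],[0,0,0],[0,0,0],[0,0,0],[0,0,0],[0,0,0]], "jaw": [-1,-1,-1,-1,-1,-1,-1,-1,-1]}}

```text
clock: 7.45
tcp_pos: [0.5414, 0.203, 0.1411]
eef_rot: [[-0.055, 0.998, 0.01], [0.999, 0.055, 0.001], [0.0, 0.01, -1.0]]
contact_force: [0.1, 0.3, -1.4]
grip_width: 0.0483
```

Emit:
{"fn": "servo_tool", "kwargs": {"travel": [[0.16,-0.12,0.2],[0,0,0]], "rot": [[0.01,0,-0.01],[0,0,0]], "jaw": [-1,-1]}}

```text
clock: 7.62
tcp_pos: [0.5383, 0.2078, 0.1365]
eef_rot: [[-0.065, 0.998, 0.002], [0.998, 0.065, 0.001], [0.001, 0.002, -1.0]]
contact_force: [-0.9, -1.1, -3.5]
grip_width: 0.0484
```

Small steps down until contact.

Emit:
{"fn": "servo_tool", "kwargs": {"travel": [[0,0,0.2],[0,0,0.15],[0,0,0]], "rot": [[0,0,0],[0,0,0],[0,0,0]], "jaw": [-1,-1,-1]}}

```text
clock: 7.87
tcp_pos: [0.5395, 0.2085, 0.1269]
eef_rot: [[-0.066, 0.998, 0.005], [0.998, 0.066, 0.001], [0.001, 0.005, -1.0]]
contact_force: [0.3, -0.2, -2.8]
grip_width: 0.0484
```

Run:
```python
from h import *
o=arm.get_obs();p=o['tcp_pos'];R=o['eef_rot'];print(p,o['contact_force'])
c=cam('side'); im=c['img'][:,:,::-1].copy()
cv2.imwrite("pics/s4.png",cv2.resize(im[220:380,210:390],None,fx=4,fy=4,interpolation=cv2.INTER_CUBIC)[:600])
```

```text
[0.53952456 0.20847427 0.1269156 ] [ 0.31003166 -0.23955504 -2.78261703]
```

View pics/s4.png

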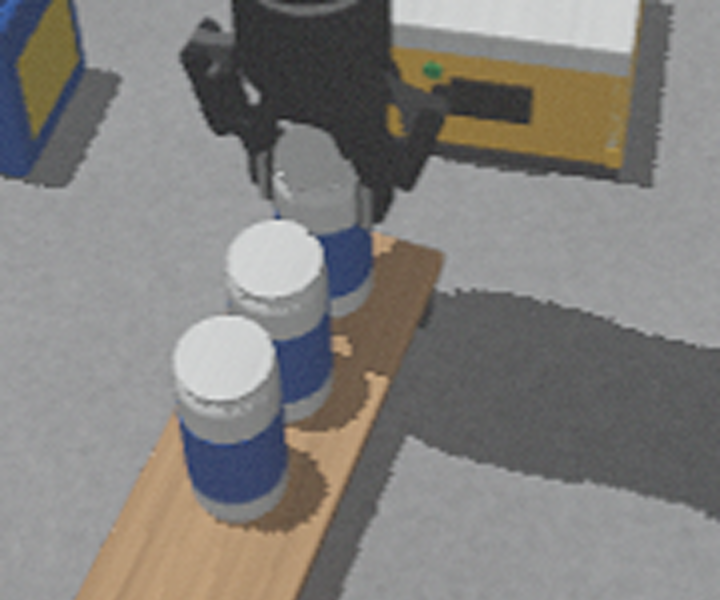

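Emit:
{"fn": "servo_tool", "kwargs": {"travel": [[0,-0.04,0.1],[0,0,0.05],[0,0,0.04]], "rot": [[0.005,0,0],[0,0,0],[0,0,0]], "jaw": [-1,-1,-1]}}

```text
clock: 8.17
tcp_pos: [0.5386, 0.2084, 0.1217]
eef_rot: [[-0.066, 0.998, 0.0], [0.998, 0.066, 0.001], [0.001, 0.0, -1.0]]
contact_force: [-0.9, 0.0, -1.7]
grip_width: 0.0477
```

Emit:
{"fn": "servo_tool", "kwargs": {"travel": [[0,0,0.05],[0,0,0]], "rot": [[0,0,0],[0,0,0]], "jaw": [-1,-1]}}

```text
clock: 8.33
tcp_pos: [0.5385, 0.2084, 0.1197]
eef_rot: [[-0.065, 0.998, -0.0], [0.998, 0.065, 0.001], [0.001, -0.0, -1.0]]
contact_force: [0.2, 0.2, -1.6]
grip_width: 0.0482
```

Emit:
{"fn": "servo_tool", "kwargs": {"travel": [[0,0,0.04],[0,0,0.0]], "rot": [[0,0,0],[0,0,0]], "jaw": [-1,-1]}}

```text
clock: 8.5
tcp_pos: [0.5385, 0.2083, 0.1184]
eef_rot: [[-0.065, 0.998, -0.0], [0.998, 0.065, 0.001], [0.001, -0.0, -1.0]]
contact_force: [-0.5, -0.6, -2.4]
grip_width: 0.0478
```

Emit:
{"fn": "servo_tool", "kwargs": {"travel": [[0,0,0.05],[0,0,0.0]], "rot": [[0,0,0],[0,0,0]], "jaw": [-1,-1]}}

```text
clock: 8.67
tcp_pos: [0.5388, 0.2083, 0.117]
eef_rot: [[-0.065, 0.998, 0.0], [0.998, 0.065, 0.001], [0.001, 0.0, -1.0]]
contact_force: [0.5, 0.1, -2.0]
grip_width: 0.0482
```

Emit:
{"fn": "servo_tool", "kwargs": {"travel": [[0,0,0.05],[0,0,0.0]], "rot": [[0,0,0],[0,0,0]], "jaw": [-1,-1]}}

```text
clock: 8.83
tcp_pos: [0.5391, 0.2086, 0.1173]
eef_rot: [[-0.066, 0.998, 0.002], [0.998, 0.066, 0.001], [0.001, 0.002, -1.0]]
contact_force: [-0.2, 0.3, -2.4]
grip_width: 0.0485
```

Run:
```python
from h import *
o=arm.get_obs();p=o['tcp_pos'];R=o['eef_rot'];print(p,o['contact_force'])
c=cam('side'); im=c['img'][:,:,::-1].copy()
g=cv2.resize(im[220:380,210:390],None,fx=4,fy=4,interpolation=cv2.INTER_CUBIC)
t=np.linspace(0,2*np.pi,60)
for q in ((.530,.3253,.05),(.5346,.2662,.05),(.5388,.2083,.05)):
    uv=proj(c,np.c_[q[0]+.025*np.cos(t),q[1]+.025*np.sin(t),q[2]+0*t])
    cv2.polylines(g,[np.int32((uv-[210,220]+.5)*4)],True,(0,0,255),1)
cv2.imwrite("pics/s5.png",g[:600])
```

```text
[0.53910518 0.20856062 0.11727916] [-0.21192385  0.32899073 -2.40155685]
```

View pics/s5.png

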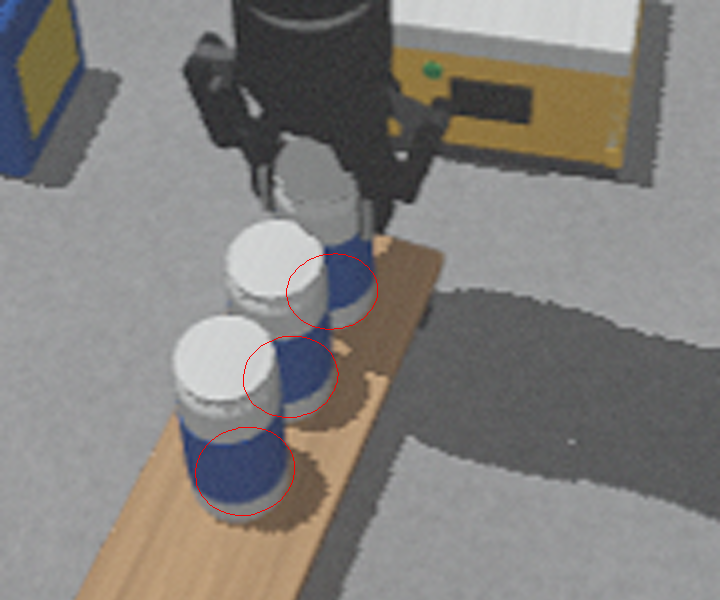

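Emit:
{"fn": "servo_tool", "kwargs": {"travel": [[0,0,0.1],[0,0,0.0]], "rot": [[0.002,0,0],[0,0,0]], "jaw": [-1,-1]}}

```text
clock: 9.05
tcp_pos: [0.5398, 0.2089, 0.1176]
eef_rot: [[-0.066, 0.998, 0.003], [0.998, 0.066, 0.002], [0.002, 0.003, -1.0]]
contact_force: [-1.1, 0.0, -1.9]
grip_width: 0.0484
```

Emit:
{"fn": "servo_tool", "kwargs": {"travel": [[0,0,0.1],[0,0,0.1],[0,0,0]], "rot": [[0.003,-0.002,0],[0,0,0],[0,0,0]], "jaw": [-1,-1,-1]}}

```text
clock: 9.3
tcp_pos: [0.5407, 0.2095, 0.1176]
eef_rot: [[-0.066, 0.998, 0.004], [0.998, 0.066, 0.0], [0.0, 0.004, -1.0]]
contact_force: [0.5, -0.5, -2.3]
grip_width: 0.0483
```

Run:
```python
from h import *
o=arm.get_obs();print(o)
c=cam('side');cv2.imwrite("pics/s6.png",c['img'][:,:,::-1])
c=cam('wrist');cv2.imwrite("pics/w6.png",c['img'][:,:,::-1])
```

```text
{'clock': 9.3, 'joints': array([ 1.44360633e-01,  4.76927102e-02, -1.68046527e-01,  1.35114561e+00,
       -2.14919169e-04,  1.64863624e+00]), 'qd': array([ 0.001335  , -0.01051977,  0.02026296,  0.02364497, -0.00049321,
        0.00093394]), 'joint_torque': array([ 1.33177964e-01, -5.49558377e+01,  5.21092165e+01,  4.24255533e-01,
        3.69874702e-03, -1.68029525e-03]), 'tcp_pos': array([0.5407423 , 0.20950512, 0.11762233]), 'eef_rot': array([[-6.64714320e-02,  9.97780700e-01,  3.90170254e-03],
       [ 9.97788325e-01,  6.64705712e-02,  3.50019630e-04],
       [ 8.98944347e-05,  3.91633954e-03, -9.99992327e-01]]), 'contact_force': array([ 0.50951494, -0.47394898, -2.25231531]), 'ft_torque': array([ 0.00015557, -0.00780766,  0.01805821]), 'grip_width': 0.048343413923282286}
```

View pics/s6.png

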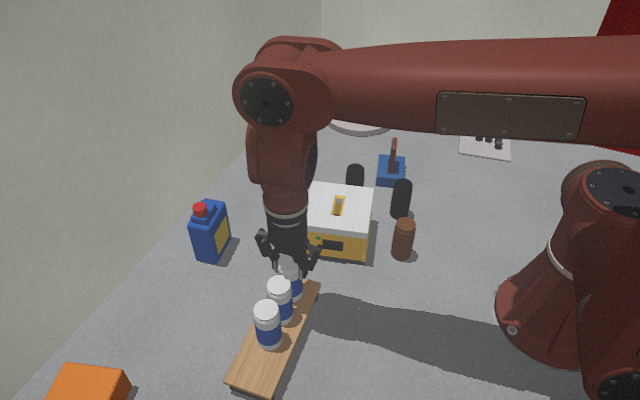

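View pics/w6.png

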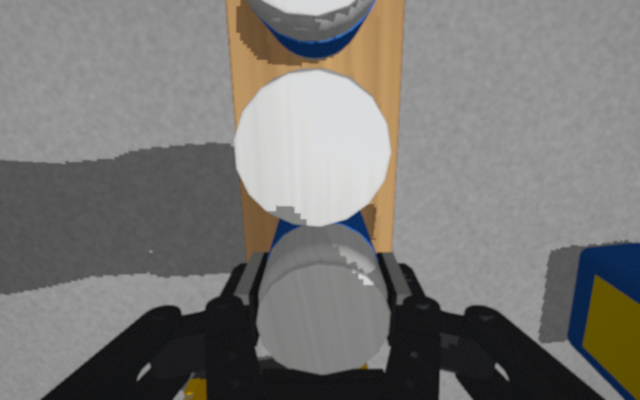

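Emit:
{"fn": "servo_tool", "kwargs": {"travel": [[-0.03,-0.07,0.15]], "rot": [[0.004,0,0]], "jaw": [-1]}}

```text
clock: 9.48
tcp_pos: [0.5409, 0.2093, 0.1165]
eef_rot: [[-0.067, 0.998, 0.005], [0.998, 0.067, 0.002], [0.002, 0.006, -1.0]]
contact_force: [-12.2, 3.2, 59.0]
grip_width: 0.0484
```

Emit:
{"fn": "servo_tool", "kwargs": {"travel": [[0,0,0]], "rot": [[0,0,0]], "jaw": [-1]}}

```text
clock: 9.57
tcp_pos: [0.5417, 0.2096, 0.1179]
eef_rot: [[-0.067, 0.998, 0.008], [0.998, 0.067, 0.003], [0.002, 0.008, -1.0]]
contact_force: [-0.1, 0.4, -2.2]
grip_width: 0.0483
```

Contact is confirmed: a 59 N push against the shelf, gone on the next row, at z = 0.1177 as predicted. I'll lift slightly, bring x back by 3 mm, straighten the tool and set the can down again.

Emit:
{"fn": "servo_tool", "kwargs": {"travel": [[-0.03,-0.1,-0.15],[0,0,0]], "rot": [[0.008,-0.003,0],[0,0,0]], "jaw": [-1,-1]}}

```text
clock: 9.73
tcp_pos: [0.5388, 0.2083, 0.1223]
eef_rot: [[-0.067, 0.998, -0.0], [0.998, 0.067, -0.001], [-0.001, -0.0, -1.0]]
contact_force: [-0.2, -0.5, -1.7]
grip_width: 0.0481
```

Emit:
{"fn": "servo_tool", "kwargs": {"travel": [[0,0,0.1],[0,0,0.02],[0,0,0.01]], "rot": [[0,0,0],[0,0,0],[0,0,0]], "jaw": [-1,-1,-1]}}

```text
clock: 9.98
tcp_pos: [0.5382, 0.2081, 0.1168]
eef_rot: [[-0.067, 0.998, -0.002], [0.998, 0.067, -0.002], [-0.001, -0.002, -1.0]]
contact_force: [-2.8, -0.3, 15.0]
grip_width: 0.0479
```

Touching down. Releasing now: first part-open, then fully.

Emit:
{"fn": "servo_tool", "kwargs": {"travel": [[0,0,0],[0,0,0],[0,0,0],[0,0,0],[0,0,0],[0,0,-0.3],[0,0,-0.6]], "rot": [[0,0,0],[0,0,0],[0,0,0],[0,0,0],[0,0,0],[0,0,0],[0,0,0]], "jaw": [0.3,0.5,0.8,0.8,0.8,0.8,0.8]}}

```text
clock: 10.57
tcp_pos: [0.5355, 0.2076, 0.1392]
eef_rot: [[-0.066, 0.998, -0.011], [0.998, 0.066, -0.003], [-0.002, -0.011, -1.0]]
contact_force: [0.3, -0.5, -0.1]
grip_width: 0.0769
```

Emit:
{"fn": "servo_tool", "kwargs": {"travel": [[0,0,-0.8],[0,0,-0.9],[0,0,-1],[0,0,-0.9],[0,0,0]], "rot": [[0,0,0],[0,0,0],[0,0,0],[0,0,0],[0,0,0]], "jaw": [0.8,0.8,0.8,0.8,0.8]}}

```text
clock: 10.98
tcp_pos: [0.536, 0.2078, 0.2568]
eef_rot: [[-0.066, 0.998, -0.009], [0.998, 0.066, -0.003], [-0.002, -0.009, -1.0]]
contact_force: [0.5, -0.2, 1.5]
grip_width: 0.0768
```

Run:
```python
from h import *
c=cam('wrist');cv2.imwrite("pics/w7.png",c['img'][:,:,::-1])
c=cam('top');cv2.imwrite("pics/t7.png",cv2.resize(c['img'][170:290,140:380,::-1],None,fx=3,fy=3,interpolation=cv2.INTER_CUBIC))
```

```text
(no output)
```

View pics/w7.png

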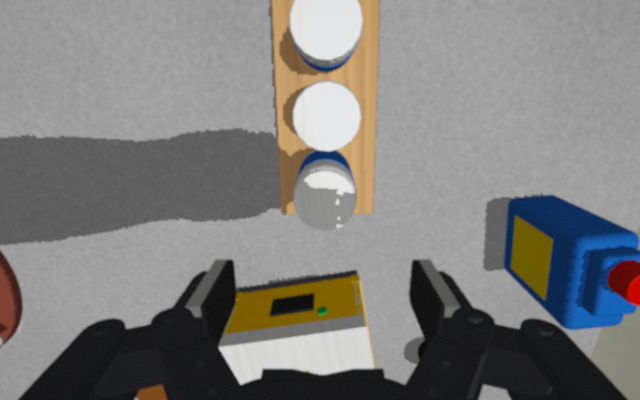

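View pics/t7.png

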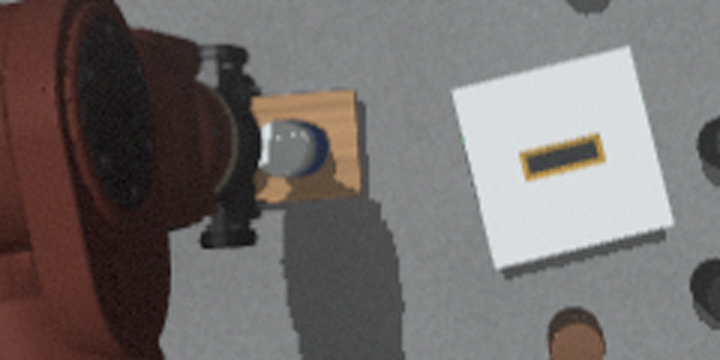

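Emit:
{"fn": "servo_tool", "kwargs": {"travel": [[-0.6,-0.12,0],[-0.9,-0.16,0],[-0.9,-0.16,0],[-0.9,-0.16,0],[-0.9,-0.16,0],[-0.9,-0.16,0],[-0.9,-0.16,0],[-0.9,-0.16,0],[-0.9,-0.16,0],[-0.9,-0.16,0],[-0.9,-0.16,0],[-0.9,-0.16,0],[-0.9,-0.16,0],[-0.9,-0.16,0],[-0.9,-0.16,0],[-0.9,-0.16,0],[-0.9,-0.16,0],[-0.9,-0.16,0],[-0.9,-0.16,0],[0,0,0]], "rot": [[0,0,0],[0,0,0],[0,0,0],[0,0,0],[0,0,0],[0,0,0],[0,0,0],[0,0,0],[0,0,0],[0,0,0],[0,0,0],[0,0,0],[0,0,0],[0,0,0],[0,0,0],[0,0,0],[0,0,0],[0,0,0],[0,0,0],[0,0,0]], "jaw": [1,1,1,1,1,1,1,1,1,1,1,1,1,1,1,1,1,1,1,1]}}

```text
clock: 12.75
tcp_pos: [0.4646, -0.3191, 0.2247]
eef_rot: [[-0.071, 0.996, -0.047], [0.997, 0.072, 0.012], [0.016, -0.046, -0.999]]
contact_force: [0.1, 0.4, -0.6]
grip_width: 0.0854
```

Run:
```python
from h import *
np.set_printoptions(precision=4,suppress=True)
o=arm.get_obs();print(o['tcp_pos'],o['eef_rot'],o['clock'])
c=cam('wrist');cv2.imwrite("pics/w8.png",c['img'][:,:,::-1])
c=cam('top');cv2.imwrite("pics/t8.png",cv2.resize(c['img'][180:270,150:350,::-1],None,fx=4,fy=4,interpolation=cv2.INTER_CUBIC))
```

```text
[ 0.4646 -0.3191  0.2247] [[-0.0713  0.9964 -0.0467]
 [ 0.9973  0.0719  0.0122]
 [ 0.0155 -0.0457 -0.9988]] 12.75
```

View pics/w8.png

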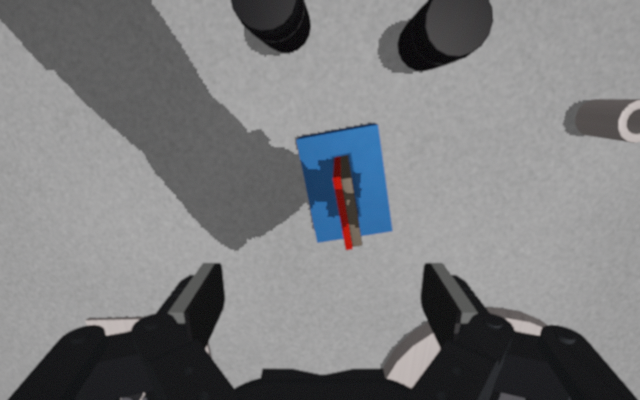

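View pics/t8.png

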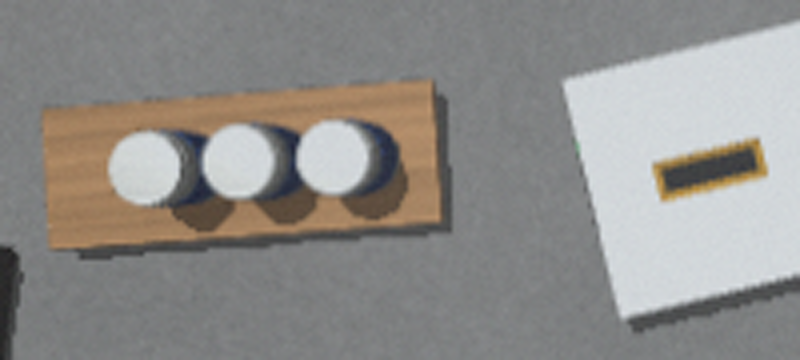

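Run:
```python
import cv2
im=cv2.imread("pics/w8.png");cv2.imwrite("pics/w8z.png",cv2.resize(im[115:260,280:410],None,fx=4,fy=4,interpolation=cv2.INTER_CUBIC))
im=cv2.imread("pics/t8.png")
```

```text
(no output)
```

View pics/w8z.png

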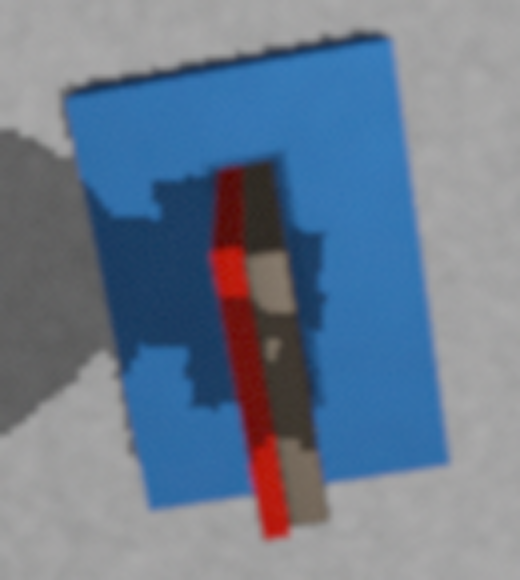

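```bash
cat > m.py <<'E'
from h import *
from scipy.optimize import least_squares
np.set_printoptions(precision=4,suppress=True)
def rect(c,uv,obj):  # obj local xyz (xy rel, z abs); fit x,y,yaw
    obj=np.array(obj)
    def f(v):
        s,co=np.sin(v[2]),np.cos(v[2]); P=np.c_[v[0]+co*obj[:,0]-s*obj[:,1], v[1]+s*obj[:,0]+co*obj[:,1], obj[:,2]]
        return (proj(c,P)-uv).ravel()
    r=least_squares(f,[.5,-.2,.2]); print(r.x,np.degrees(r.x[2]),'res',r.fun.round(1)); return r.x
E
python3 - <<'E'
from m import *
c=cam('wrist'); z=lambda L:np.array(L)/4.+[280,115]-.4
zt=.12
rect(c,z([(67,93),(388,38),(448,462),(150,508)]),[(-.04,.055,.035),(.04,.055,.035),(.04,-.055,.035),(-.04,-.055,.035)])
for zt in (.115,.12,.125):
  rect(c,z([(210,250),(265,540),(290,250),(328,520)]),[(-.007,.03,zt),(-.007,-.03,zt),(.007,.028,zt),(.007,-.028,zt)])
t=cam('top'); z=lambda L:np.array(L)/4.+[150,180]-.4
rect(t,z([(653,163),(760,138),(767,174),(660,202)]),[(.013,.036,.115),(.013,-.036,.115),(-.013,-.036,.115),(-.013,.036,.115)])
for p in onz(t,z([(146,168),(239,161),(333,156)]),.16): print(p)
E
```

```text
[ 0.4808 -0.3216  0.256 ] 14.669936136956627 res [-1.   0.3  1.1 -0.8  0.6  0.3 -0.8  0.4]
[ 0.4816 -0.3237  0.2521] 14.444753250816277 res [ 0.6  0.2 -0.6 -0.1 -0.6 -0.2  0.6  0.1]
[ 0.4813 -0.3222  0.2519] 14.433790923099346 res [ 0.3 -0.4 -0.7  0.7 -0.5 -0.9  0.9  0.8]
[ 0.481  -0.3206  0.2517] 14.422344591884398 res [-0.  -1.1 -0.7  1.5 -0.4 -1.6  1.2  1.5]
[ 0.5298 -0.0282  0.2374] 13.601182893050746 res [-0.3 -0.1 -0.3 -0.3  0.3  0.4  0.3 -0.1]
[0.5296 0.329  0.16  ]
[0.5343 0.2694 0.16  ]
[0.5376 0.2095 0.16  ]
```

Emit:
{"fn": "servo_tool", "kwargs": {"travel": [[0,0,0],[0,0,0],[-0.12,0.25,0],[-0.12,0.25,0],[0,0,0.6],[0,0,0.6],[0,0,0.3],[0,0,0],[0,0,0]], "rot": [[-0.023,-0.006,-0.09],[-0.023,-0.006,-0.09],[0,0,0],[0,0,0],[0,0,0],[0,0,0],[0,0,0],[0,0,0],[0,0,0]], "jaw": [1,1,1,1,1,1,1,1,1]}}

```text
clock: 13.7
tcp_pos: [0.4893, -0.3095, 0.1809]
eef_rot: [[-0.257, 0.966, 0.003], [0.966, 0.257, 0.008], [0.007, 0.005, -1.0]]
contact_force: [0.1, 0.3, 1.0]
grip_width: 0.0855
```

Emit:
{"fn": "servo_tool", "kwargs": {"travel": [[-0.35,-0.37,0.3],[0,0,0],[0,0,0]], "rot": [[0.004,-0.008,0.005],[0,0,0],[0,0,0]], "jaw": [1,1,1]}}

```text
clock: 13.95
tcp_pos: [0.4818, -0.3236, 0.1729]
eef_rot: [[-0.252, 0.968, 0.002], [0.968, 0.252, -0.003], [-0.004, 0.001, -1.0]]
contact_force: [-0.4, 0.2, 0.0]
grip_width: 0.085
```

Run:
```python
from m import *
o=arm.get_obs();print(o['tcp_pos'],o['eef_rot'],o['clock'])
c=cam('wrist');im=c['img'][:,:,::-1].copy()
zt=.12;v=[.4812,-.3225,.252];s,co=np.sin(v[2]),np.cos(v[2])
g=cv2.resize(im[120:400,200:450],None,fx=2.1,fy=2.1,interpolation=cv2.INTER_CUBIC)
for zt in (.12,.035):
  P=[(v[0]+co*a-s*b,v[1]+s*a+co*b,zt) for a,b in ((-.007,.03),(-.007,-.03),(.007,-.028),(.007,.028))]
  cv2.polylines(g,[np.int32((proj(c,P)-[200,120]+.5)*2.1)],True,(0,255,0),1)
cv2.imwrite("pics/w9.png",g)
```

```text
[ 0.4818 -0.3236  0.1729] [[-0.2515  0.9678  0.002 ]
 [ 0.9678  0.2515 -0.0033]
 [-0.0037  0.0011 -1.    ]] 13.95
```

View pics/w9.png

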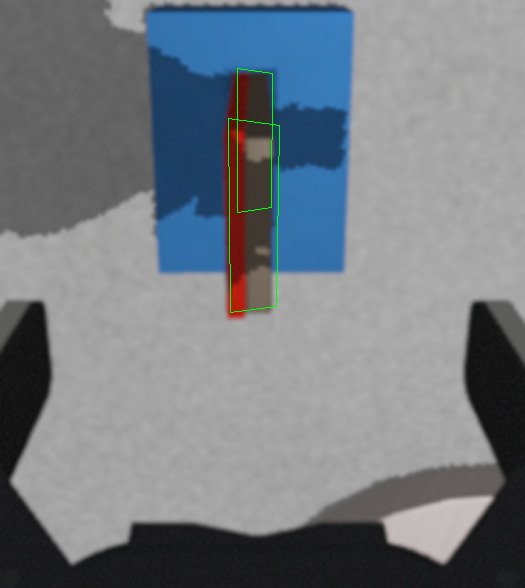

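Emit:
{"fn": "servo_tool", "kwargs": {"travel": [[0,-0.06,0.4],[0,0,0.6],[0,0,0.6],[0,0,0.5],[0,0,0.2],[0,0,0]], "rot": [[0.001,0.003,0],[0,0,0],[0,0,0],[0,0,0],[0,0,0],[0,0,0]], "jaw": [1,1,1,1,1,1]}}

```text
clock: 14.5
tcp_pos: [0.4801, -0.3258, 0.1011]
eef_rot: [[-0.249, 0.968, 0.002], [0.968, 0.249, -0.003], [-0.004, 0.002, -1.0]]
contact_force: [0.4, -0.5, 0.5]
grip_width: 0.0855
```

Emit:
{"fn": "servo_tool", "kwargs": {"travel": [[0.04,0,0.3],[0,0,0.2],[0,0,0]], "rot": [[0.002,0.003,0],[0,0,0],[0,0,0]], "jaw": [1,1,1]}}

```text
clock: 14.75
tcp_pos: [0.48, -0.325, 0.0857]
eef_rot: [[-0.249, 0.968, 0.0], [0.968, 0.249, -0.001], [-0.001, -0.0, -1.0]]
contact_force: [-0.1, 0.2, 0.3]
grip_width: 0.0854
```

Run:
```python
from m import *
o=arm.get_obs();print(o['tcp_pos'],o['eef_rot'],o['clock'])
c=cam('wrist');im=c['img'][:,:,::-1].copy()
cv2.imwrite("pics/w10.png",cv2.resize(im[100:400,200:450],None,fx=2,fy=2,interpolation=cv2.INTER_CUBIC))
```

```text
[ 0.48   -0.325   0.0857] [[-0.2493  0.9684  0.0002]
 [ 0.9684  0.2493 -0.0011]
 [-0.0011 -0.0001 -1.    ]] 14.75
```

View pics/w10.png

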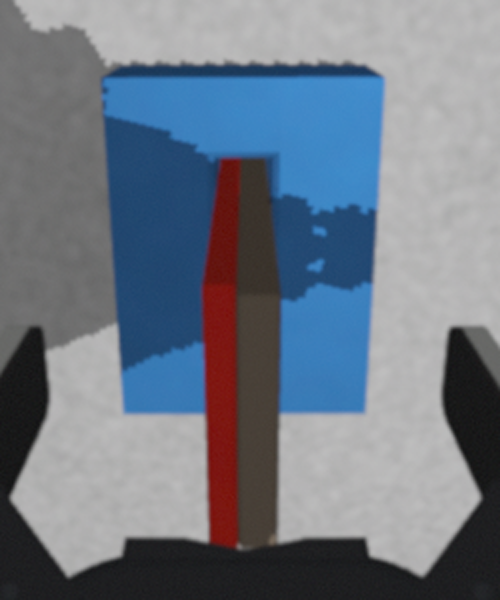

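Centred between the fingers (pad mid-line about 243, finger mid-line about 245 in the crop). Closing.

Emit:
{"fn": "servo_tool", "kwargs": {"travel": [[0,0,0],[0,0,0],[0,0,0],[0,0,0],[0,0,0],[0,0,0],[0,0,0],[0,0,0]], "rot": [[0,0,0],[0,0,0],[0,0,0],[0,0,0],[0,0,0],[0,0,0],[0,0,0],[0,0,0]], "jaw": [-1,-1,-1,-1,-1,-1,-1,-1]}}

```text
clock: 15.47
tcp_pos: [0.4812, -0.3263, 0.089]
eef_rot: [[-0.249, 0.968, 0.003], [0.968, 0.249, -0.004], [-0.005, 0.002, -1.0]]
contact_force: [-0.2, 0.4, -0.9]
grip_width: 0.0129
```

Emit:
{"fn": "servo_tool", "kwargs": {"travel": [[0,0,-0.3],[0,0,-0.4],[0,0,-0.5],[0,0,-0.5],[0,0,-0.7],[0,0,-0.9],[0,0,-0.9],[0,0,-0.6],[0,0,0]], "rot": [[0,0,0],[0,0,0],[0,0,0],[0,0,0],[0,0,0],[0,0,0],[0,0,0],[0,0,0],[0,0,0]], "jaw": [-1,-1,-1,-1,-1,-1,-1,-1,-1]}}

```text
clock: 16.22
tcp_pos: [0.4791, -0.324, 0.2438]
eef_rot: [[-0.249, 0.968, 0.001], [0.968, 0.249, -0.002], [-0.002, 0.0, -1.0]]
contact_force: [0.9, 0.1, -1.6]
grip_width: 0.0131
```

Emit:
{"fn": "servo_tool", "kwargs": {"travel": [[0.5,0.23,0],[0.76,0.34,0],[0.76,0.34,0],[0.76,0.34,0],[0.76,0.34,0],[0.76,0.34,0],[0.76,0.34,0],[0.76,0.34,0],[0.76,0.34,0],[0.76,0.34,0],[0.76,0.34,0],[0.5,0.23,0],[0,0,0],[0,0,0]], "rot": [[0,0,0],[0,0,0],[0,0,0],[0,0,0],[0,0,0],[0,0,0],[0,0,0],[0,0,0],[0,0,0],[0,0,0],[0,0,0],[0,0,0],[0,0,0],[0,0,0]], "jaw": [-1,-1,-1,-1,-1,-1,-1,-1,-1,-1,-1,-1,-1,-1]}}

```text
clock: 17.38
tcp_pos: [0.5229, -0.0247, 0.2322]
eef_rot: [[-0.249, 0.968, -0.011], [0.968, 0.249, 0.005], [0.007, -0.009, -1.0]]
contact_force: [-0.5, -0.7, -3.7]
grip_width: 0.0131
```

Run:
```python
from m import *
o=arm.get_obs();print(o['tcp_pos'],o['eef_rot'],o['clock'],o['contact_force'])
for n in('wrist','side'):
  c=cam(n);im=c['img'][:,:,::-1].copy()
  if n=='wrist': cv2.imwrite("pics/w11.png",im)
  else: cv2.imwrite("pics/s11.png",cv2.resize(im[100:250,260:420],None,fx=4,fy=4,interpolation=cv2.INTER_CUBIC)[:600])
```

```text
[ 0.5229 -0.0247  0.2322] [[-0.249   0.9685 -0.0107]
 [ 0.9685  0.249   0.0046]
 [ 0.0071 -0.0092 -0.9999]] 17.3833 [-0.5198 -0.6923 -3.6921]
```

View pics/w11.png

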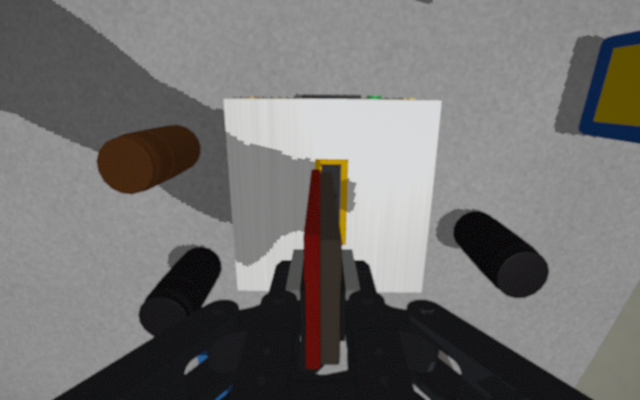

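View pics/s11.png

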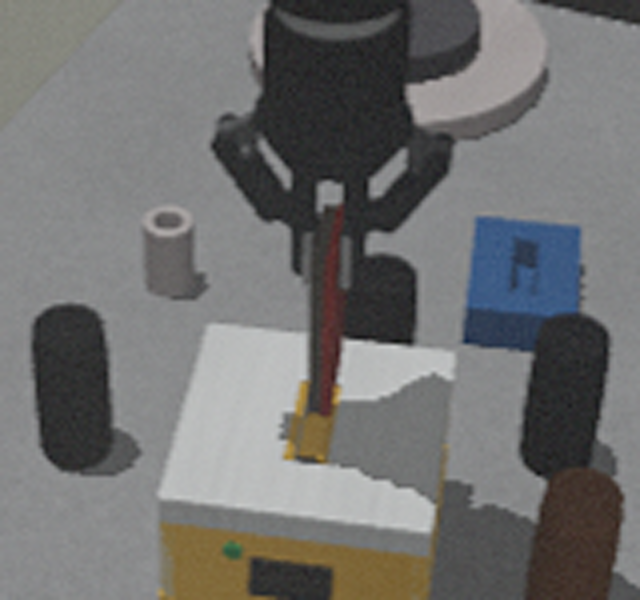

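Emit:
{"fn": "servo_tool", "kwargs": {"travel": [[-0.18,0.2,0.3],[0,0,0.3],[0,0,0],[0,0,0]], "rot": [[-0.011,-0.005,0.014],[0,0,0],[0,0,0],[0,0,0]], "jaw": [-1,-1,-1,-1]}}

```text
clock: 17.82
tcp_pos: [0.5292, -0.0322, 0.2127]
eef_rot: [[-0.23, 0.973, 0.0], [0.973, 0.23, 0.002], [0.002, 0.001, -1.0]]
contact_force: [-0.2, -0.3, -2.1]
grip_width: 0.0131
```

Run:
```python
from m import *
o=arm.get_obs();print(o['tcp_pos'],o['eef_rot'],o['clock'],o['contact_force'])
c=cam('wrist');im=c['img'][:,:,::-1].copy();cv2.imwrite("pics/w12raw.png",im)
cv2.imwrite("pics/w12.png",cv2.resize(im[130:400,270:390],None,fx=5,fy=5,interpolation=cv2.INTER_CUBIC)[:600])
cv2.imwrite("pics/w12b.png",cv2.resize(im[230:380,270:390],None,fx=4,fy=4,interpolation=cv2.INTER_CUBIC))
```

```text
[ 0.5292 -0.0322  0.2127] [[-0.2304  0.9731  0.0002]
 [ 0.9731  0.2304  0.0019]
 [ 0.0018  0.0007 -1.    ]] 17.8167 [-0.1959 -0.3015 -2.0666]
```

View pics/w12.png

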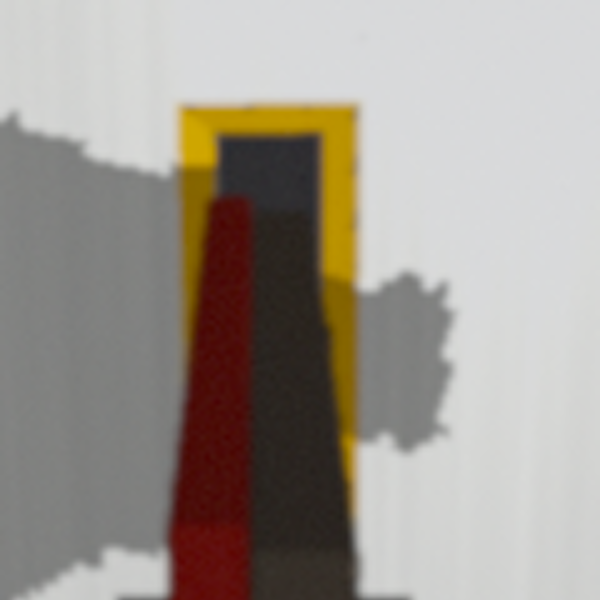

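View pics/w12b.png

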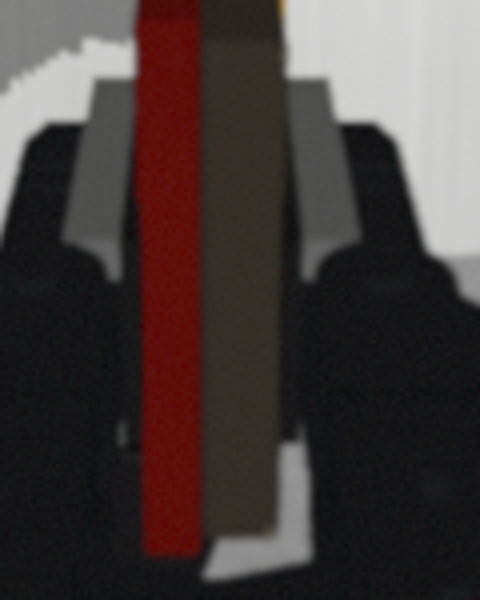

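```bash
cat > rel.py <<'E'
from m import *
from scipy.spatial.transform import Rotation as Ro
def fit(c,o,pad_uv,slot_uv,slot_obj,pad_obj,full=True):
    # pad pose in tool coords: z up of pad = -tool z ; pad y = tool x(near +), pad x = tool y
    R=o['eef_rot'];p=o['tcp_pos']
    M=np.array([[0,1,0],[1,0,0],[0,0,-1.]])  # columns pad x,y,z in tool
    pad_obj=np.array(pad_obj)
    def P(v): 
        q=(Ro.from_rotvec(v[3:6]).as_matrix()@(M@pad_obj.T)).T+v[:3]
        return q@R.T+p
    r=least_squares(lambda v:np.r_[(proj(c,P(v))-pad_uv).ravel(),v[3:6]*20,],[0,0,-.02,0,0,0])
    print('pad in tool mm',r.x[:3]*1e3,'rot deg',np.degrees(r.x[3:]),'res',r.fun[:-3].round(1))
    s=rect(c,slot_uv,slot_obj)
    cw=R@r.x[:3]+p
    print('pad centre world',cw,'slot-pad world mm',(s[:2]-cw[:2])*1e3,'in tool mm',(R.T@np.r_[s[:2]-cw[:2],0])*1e3)
    py=R@Ro.from_rotvec(r.x[3:6]).as_matrix()@M
    print('pad yaw deg',np.degrees(np.arctan2(py[1,0],py[0,0])),'pad z axis',py[:,2])
    return r.x,s
PO=[(-.007,.03,-.055),(.007,.028,-.055),(-.007,.03,.055),(.007,.028,.055),(-.007,-.03,.055),(.007,-.028,.055)]
E
python3 - <<'E'
from rel import *
o=arm.get_obs();c=cam('wrist')
pu=np.array([(312,169.6),(331.4,172.4),(304.4,235),(340.6,239.6),(305.75,368.75),(338.75,363.75)])-.4
su=np.array([(306,151),(341.4,151),(313.4,157),(334,156.6)])-.4
so=[(-.013,.036,.115),(.013,.036,.115),(-.008,.031,.11),(.008,.031,.11)]
fit(c,o,pu,su,so,PO)
E
```

```text
pad in tool mm [-0.9435  0.3733 27.0925] rot deg [0.3585 0.1645 0.0447] res [-0.8  0.1  0.7  0.3 -1.4 -0.1  1.3  0.4 -0.3 -0.8  0.4  0.3]
[ 0.5299 -0.0284  0.2388] 13.681494256873076 res [-0.8  0.1  0.8 -0.1 -0.8 -0.1  0.8  0.2]
pad centre world [ 0.5296 -0.0329  0.1855] slot-pad world mm [0.2488 4.5218] in tool mm [4.3427 1.2843 0.0093]
pad yaw deg 13.28214377569382 pad z axis [ 0.007  -0.0034  1.    ]
```

Emit:
{"fn": "servo_tool", "kwargs": {"travel": [[0.145,0.043,0],[0,0,0]], "rot": [[0,-0.002,-0.006],[0,0,0]], "jaw": [-1,-1]}}

```text
clock: 18.08
tcp_pos: [0.5295, -0.0276, 0.2136]
eef_rot: [[-0.236, 0.972, 0.001], [0.972, 0.236, -0.0], [-0.0, 0.001, -1.0]]
contact_force: [-0.7, -0.2, -2.8]
grip_width: 0.0126
```

Emit:
{"fn": "servo_tool", "kwargs": {"travel": [[0,0,0.15],[0,0,0.1],[0,0,0]], "rot": [[0,0,0],[0,0,0],[0,0,0]], "jaw": [-1,-1,-1]}}

```text
clock: 18.33
tcp_pos: [0.5299, -0.0273, 0.2062]
eef_rot: [[-0.237, 0.971, 0.002], [0.971, 0.237, -0.001], [-0.001, 0.002, -1.0]]
contact_force: [0.1, -0.0, -1.9]
grip_width: 0.0131
```

Run:
```python
from m import *
o=arm.get_obs();print(o['tcp_pos'],o['eef_rot'],o['clock'],o['contact_force'])
c=cam('wrist');im=c['img'][:,:,::-1].copy();cv2.imwrite("pics/w13raw.png",im)
cv2.imwrite("pics/w13.png",cv2.resize(im[140:260,270:390],None,fx=5,fy=5,interpolation=cv2.INTER_CUBIC)[:600])
```

```text
[ 0.5299 -0.0273  0.2062] [[-0.2371  0.9715  0.0024]
 [ 0.9715  0.2372 -0.0007]
 [-0.0012  0.0022 -1.    ]] 18.3333 [ 0.0587 -0.0481 -1.9349]
```

View pics/w13.png

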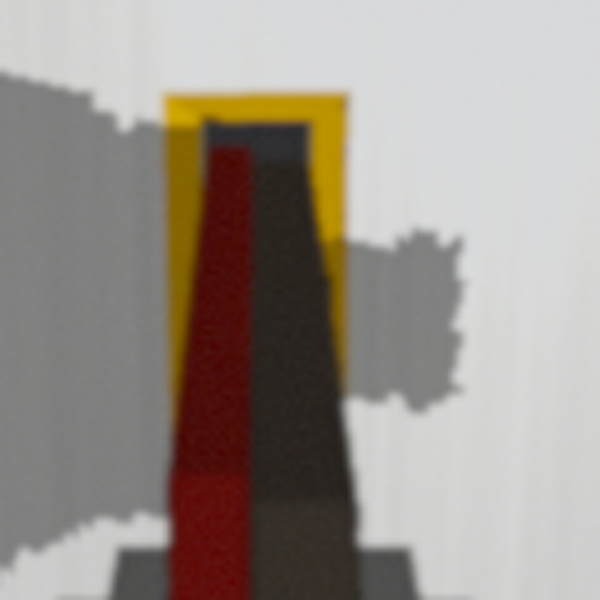

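Emit:
{"fn": "servo_tool", "kwargs": {"travel": [[0,-0.02,0.15],[0,0,0.1],[0,0,0]], "rot": [[0.002,0.001,0],[0,0,0],[0,0,0]], "jaw": [-1,-1,-1]}}

```text
clock: 18.63
tcp_pos: [0.5293, -0.0274, 0.1983]
eef_rot: [[-0.237, 0.971, 0.0], [0.971, 0.237, -0.0], [-0.0, 0.0, -1.0]]
contact_force: [-0.7, -0.4, -2.3]
grip_width: 0.0134
```

Run:
```python
from m import *
o=arm.get_obs();print(o['tcp_pos'],o['eef_rot'],o['clock'],o['contact_force'])
c=cam('wrist');im=c['img'][:,:,::-1].copy()
cv2.imwrite("pics/w14.png",cv2.resize(im[140:260,270:390],None,fx=5,fy=5,interpolation=cv2.INTER_CUBIC)[:600])
```

```text
[ 0.5293 -0.0274  0.1983] [[-0.2373  0.9714  0.0003]
 [ 0.9714  0.2373 -0.0002]
 [-0.0002  0.0002 -1.    ]] 18.6333 [-0.6539 -0.4437 -2.3023]
```

View pics/w14.png

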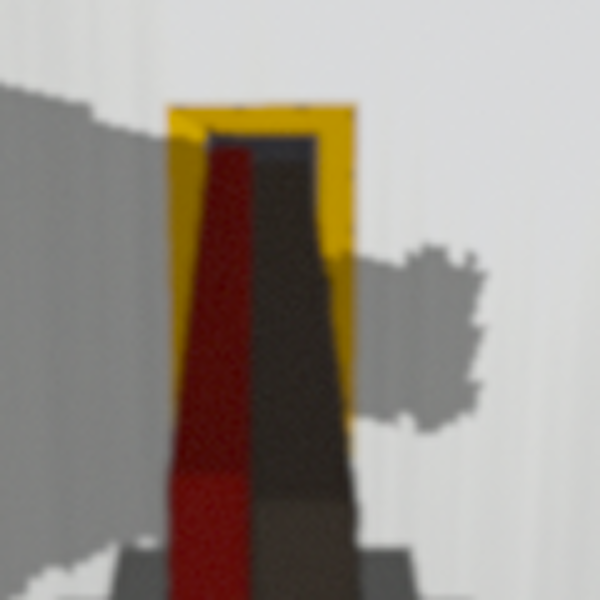

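Emit:
{"fn": "servo_tool", "kwargs": {"travel": [[0,0.01,0.12],[0,0,0.1],[0,0,0]], "rot": [[0,0,0],[0,0,0],[0,0,0]], "jaw": [-1,-1,-1]}}

```text
clock: 18.93
tcp_pos: [0.5296, -0.0275, 0.1913]
eef_rot: [[-0.237, 0.971, 0.0], [0.971, 0.237, -0.0], [-0.0, 0.0, -1.0]]
contact_force: [-0.3, 0.4, -3.1]
grip_width: 0.0133
```

Run:
```python
from m import *
o=arm.get_obs();print(o['tcp_pos'],o['eef_rot'],o['clock'],o['contact_force'])
c=cam('wrist');im=c['img'][:,:,::-1].copy()
cv2.imwrite("pics/w15.png",cv2.resize(im[140:260,270:390],None,fx=5,fy=5,interpolation=cv2.INTER_CUBIC)[:600])
```

```text
[ 0.5296 -0.0275  0.1913] [[-0.2372  0.9715  0.0004]
 [ 0.9715  0.2372 -0.0002]
 [-0.0003  0.0003 -1.    ]] 18.9333 [-0.2969  0.4196 -3.1233]
```

View pics/w15.png

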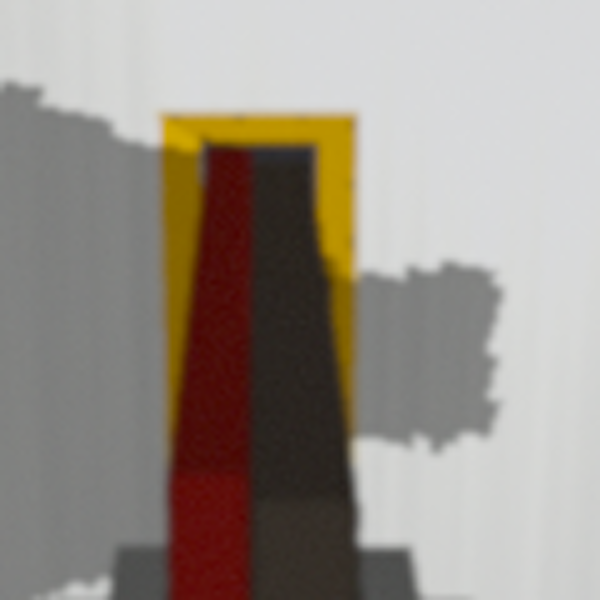

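Emit:
{"fn": "servo_tool", "kwargs": {"travel": [[-0.015,0.005,0.12],[0,0,0.1],[0,0,0]], "rot": [[0,0,0],[0,0,0],[0,0,0]], "jaw": [-1,-1,-1]}}

```text
clock: 19.23
tcp_pos: [0.5301, -0.028, 0.1844]
eef_rot: [[-0.237, 0.971, 0.001], [0.971, 0.237, -0.0], [-0.001, 0.001, -1.0]]
contact_force: [0.3, 0.6, -3.0]
grip_width: 0.0131
```

Emit:
{"fn": "servo_tool", "kwargs": {"travel": [[0.005,-0.01,0.12],[0,0,0.1],[0,0,0.1],[0,0,0]], "rot": [[0.001,0,0],[0,0,0],[0,0,0],[0,0,0]], "jaw": [-1,-1,-1,-1]}}

```text
clock: 19.57
tcp_pos: [0.5296, -0.0279, 0.1737]
eef_rot: [[-0.237, 0.971, -0.0], [0.971, 0.237, -0.001], [-0.0, -0.001, -1.0]]
contact_force: [0.1, 0.4, -2.2]
grip_width: 0.0131
```

Emit:
{"fn": "servo_tool", "kwargs": {"travel": [[0,0,0.12],[0,0,0.12],[0,0,0.12],[0,0,0]], "rot": [[0,0,0],[0,0,0],[0,0,0],[0,0,0]], "jaw": [-1,-1,-1,-1]}}

```text
clock: 19.9
tcp_pos: [0.5296, -0.0278, 0.1616]
eef_rot: [[-0.237, 0.971, -0.001], [0.971, 0.237, -0.001], [-0.0, -0.001, -1.0]]
contact_force: [0.1, 0.6, -2.8]
grip_width: 0.013
```

Emit:
{"fn": "servo_tool", "kwargs": {"travel": [[0,0,0.12],[0,0,0.12],[0,0,0.12],[0,0,0]], "rot": [[0,0,0],[0,0,0],[0,0,0],[0,0,0]], "jaw": [-1,-1,-1,-1]}}

```text
clock: 20.23
tcp_pos: [0.5295, -0.0279, 0.1495]
eef_rot: [[-0.237, 0.971, -0.001], [0.971, 0.237, -0.001], [-0.0, -0.001, -1.0]]
contact_force: [-0.2, -0.7, -3.0]
grip_width: 0.0132
```

Run:
```python
from m import *
o=arm.get_obs();p=o['tcp_pos'];R=o['eef_rot'];print(p,R,o['clock'],o['contact_force'])
for n in('wrist','side'):
  c=cam(n);im=c['img'][:,:,::-1].copy()
  if n=='wrist': cv2.imwrite("pics/w16.png",cv2.resize(im[140:400,250:400],None,fx=2.3,fy=2.3,interpolation=cv2.INTER_CUBIC))
  else: cv2.imwrite("pics/s16.png",cv2.resize(im[120:260,260:420],None,fx=4,fy=4,interpolation=cv2.INTER_CUBIC))
```

```text
[ 0.5295 -0.0279  0.1495] [[-0.2371  0.9715 -0.0006]
 [ 0.9715  0.2371 -0.0005]
 [-0.0004 -0.0007 -1.    ]] 20.2333 [-0.2354 -0.6864 -3.0461]
```

View pics/w16.png

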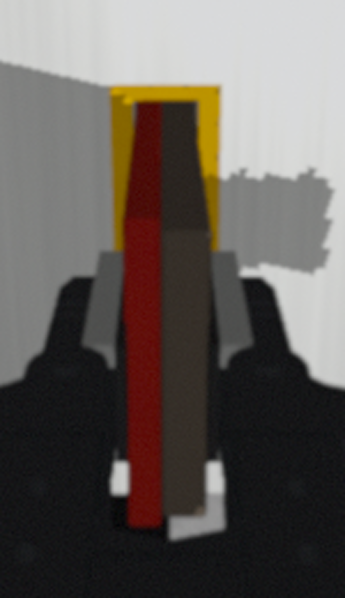

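View pics/s16.png

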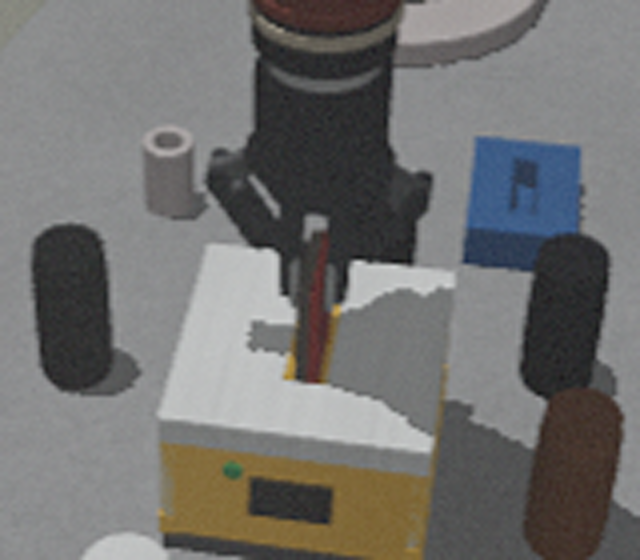

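Run:
```python
from rel import *
o=arm.get_obs();c=cam('wrist')
pu=np.array([(127,217),(209,231),(128,527),(205,515)])/2.3+[250,140]-.4
su=np.array([(110,86),(220,86),(135,101),(197,101)])/2.3+[250,140]-.4
so=[(-.013,.036,.115),(.013,.036,.115),(-.008,.031,.11),(.008,.031,.11)]
fit(c,o,pu,su,so,PO[2:])
pu2=np.array([(312,169.6),(331.4,172.4)])
```

```text
pad in tool mm [-6.2208  0.0132 30.6975] rot deg [ 0.8583 -2.9873  0.2569] res [-0.7  0.6  0.8 -0.5  0.1 -0.6 -0.2  0.5]
[ 0.5305 -0.0287  0.2432] 13.931543141291614 res [-0.4 -0.1  0.8 -0.2 -1.3  0.2  0.9  0.1]
pad centre world [ 0.5313 -0.034   0.1196] slot-pad world mm [-0.8104  5.2968] in tool mm [ 5.3379  0.4688 -0.004 ]
pad yaw deg 13.438803669070067 pad z axis [0.0023 0.0549 0.9985]
```

Run:
```python
from rel import *
o=arm.get_obs();c=cam('wrist');R=o['eef_rot'];p=o['tcp_pos']
M=np.array([[0,1,0],[1,0,0],[0,0,-1.]])
a=np.array([(127,217),(209,231),(128,527),(205,515)])/2.3+[250,140]-.4
b=np.array([(312,169.6),(331.4,172.4),(304.4,235),(340.6,239.6),(305.75,368.75),(338.75,363.75)])-.4
for u,O in((a,PO[2:]),(b,PO),(b[2:],PO[2:])):
  f=lambda v:(proj(c,(np.array(O)@M.T+v)@R.T+p)-u).ravel()
  r=least_squares(f,[0,0,.02]);print(r.x*1e3,r.fun.round(1))
```

```text
[-1.2546  0.852  27.1901] [-1.8  0.7  1.3 -0.2  0.2 -1.   0.4  0.4]
[-1.008   0.6253 27.0214] [ 0.   0.4  1.6  0.6 -1.7 -0.4  1.   0.2 -0.5 -0.8  0.3  0.4]
[-1.304   0.7146 27.3892] [-1.4 -0.   1.2  0.5 -0.2 -0.9  0.5  0.3]
```

Emit:
{"fn": "servo_tool", "kwargs": {"travel": [[0,0,0.12],[0,0,0.1],[0,0,0.05],[0,0,0]], "rot": [[0,0,0],[0,0,0],[0,0,0],[0,0,0]], "jaw": [-1,-1,-1,-1]}}

```text
clock: 20.77
tcp_pos: [0.5304, -0.0281, 0.1424]
eef_rot: [[-0.237, 0.971, 0.002], [0.971, 0.237, -0.001], [-0.002, 0.001, -1.0]]
contact_force: [-0.0, -0.3, -2.3]
grip_width: 0.0134
```

Run:
```python
from rel import *
o=arm.get_obs();p=o['tcp_pos'];R=o['eef_rot'];print(p,R,o['clock'],o['contact_force'],o['qd'])
c=cam('side');im=c['img'][:,:,::-1].copy()
g=cv2.resize(im[165:240,290:390],None,fx=7,fy=7,interpolation=cv2.INTER_CUBIC)
v=np.array([.5299,-.0284]);s,co=np.sin(.239),np.cos(.239)
W=lambda a,b,z:(v[0]+co*a-s*b,v[1]+s*a+co*b,z)
for col,P in (((0,255,0),[W(-.013,.036,.115),W(.013,.036,.115),W(.013,-.036,.115),W(-.013,-.036,.115)]),((255,0,255),[W(-.007,.03,.17),W(.007,.028,.17),W(.007,-.028,.17),W(-.007,-.03,.17)]),((255,0,0),[W(-.08,.08,.115),W(.08,.08,.115),W(.08,-.08,.115),W(-.08,-.08,.115)])):
  cv2.polylines(g,[np.int32((proj(c,P)-[290,165]+.5)*7)],True,col,1)
cv2.imwrite("pics/s17.png",g)
```

```text
[ 0.5304 -0.0281  0.1424] [[-0.2371  0.9715  0.0017]
 [ 0.9715  0.2371 -0.0013]
 [-0.0017  0.0013 -1.    ]] 20.7667 [-0.0156 -0.3462 -2.3215] [-0.0004 -0.0005 -0.002  -0.0001  0.0011  0.0006]
```

View pics/s17.png

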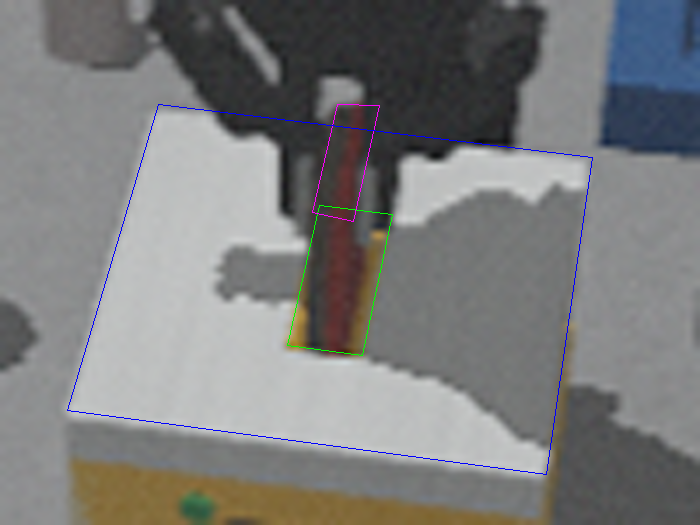

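Emit:
{"fn": "servo_tool", "kwargs": {"travel": [[0,-0.01,0.06],[0,0,0],[0,0,0]], "rot": [[0.002,0.001,0],[0,0,0],[0,0,0]], "jaw": [-1,-1,-1]}}

```text
clock: 21.07
tcp_pos: [0.5302, -0.0282, 0.1406]
eef_rot: [[-0.237, 0.971, -0.001], [0.971, 0.237, -0.001], [-0.001, -0.001, -1.0]]
contact_force: [0.3, 1.1, -2.8]
grip_width: 0.0132
```

Emit:
{"fn": "servo_tool", "kwargs": {"travel": [[0,0,0],[0,0,0],[0,0,0],[0,0,0],[0,0,0],[0,0,0]], "rot": [[0,0,0],[0,0,0],[0,0,0],[0,0,0],[0,0,0],[0,0,0]], "jaw": [-1,-1,-1,-1,-1,-1]}}

```text
clock: 21.57
tcp_pos: [0.5303, -0.0282, 0.1409]
eef_rot: [[-0.237, 0.971, -0.0], [0.971, 0.237, -0.001], [-0.001, -0.0, -1.0]]
contact_force: [-0.3, -1.0, -2.1]
grip_width: 0.0129
```

Run:
```python
from rel import *
o=arm.get_obs();p=o['tcp_pos'];R=o['eef_rot'];print(p,R,o['clock'],o['contact_force'],o['qd'])
c=cam('side');cv2.imwrite("pics/s18.png",c['img'][:,:,::-1])
```

```text
[ 0.5303 -0.0282  0.1409] [[-0.2372  0.9715 -0.0001]
 [ 0.9715  0.2372 -0.0008]
 [-0.0008 -0.0003 -1.    ]] 21.5667 [-0.2979 -0.961  -2.1121] [-0.0007 -0.0018  0.0008  0.0003  0.0006  0.0008]
```

View pics/s18.png

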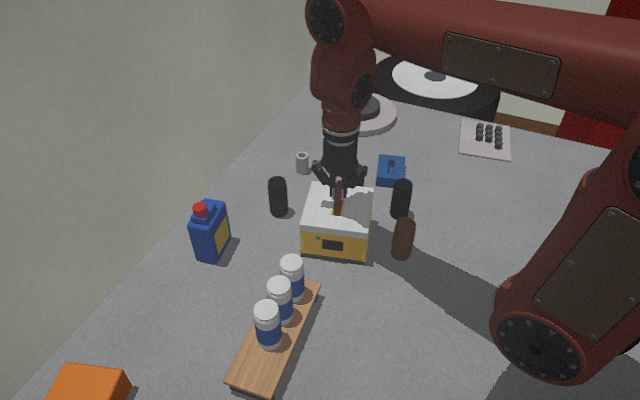

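The three cans stand in one row, at about (267,325), (279,300) and (291,278). The pad is held at (338,197), upright in the slot, and the bystanders haven't moved. Handing in.

```bash
python3 -c "
from plant import arm
print(arm.job_done())"
```

```text
the job is handed in; nothing more can be done
None
```

I put the loose can at the scanner end of the shelf row and let go of it. Then I pulled the red-backed brake pad from its holder and lowered it about half-way into the scanner's slot, still gripped. The job was handed in at about 21.6 s of the 64 s.

- **Cans:** a top picture after release shows the three tops in a straight row, about 60 mm between centres, so roughly 10 mm gaps. The last side picture shows all three still upright.
- **Pad:** it went down the slot with no contact force beyond its own weight, and the tool was vertical to within 0.1°. My estimates of the pad's depth disagree by about 3 mm. The wrist camera puts its centre about 1 mm below slot level, and the pick-up height puts it about 2 mm above. I stopped between the two.
- **Contact:** while setting the can down I pressed it onto the shelf with a brief 59 N at the wrist (limit 120 N). I then lifted it slightly, moved it back 3 mm and set it down again at 15 N.
- **Other things:** the oil bottle, the socket and the look-alike cans appear unmoved in the last side picture.

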